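# Lift a loaded sample carrier off a shaker's pins on to a cork strip

## Task

Lay the cork strip flat in the middle of the steel tray, lengthwise, and let go. Then lift the sample carrier by its bar straight up off the shaker's two pins and stand it on the cork, centred over the tray and lengthwise with it. Keep the carrier level, within about 3 degrees, the whole time, or it cocks on its pins: one of its two boxes is packed and the other almost empty and nothing shows which, so feel for it, hold the slippery bar over the balance point, and leave the bottles and the glass dish alone.

Things in the scene. Friction and masses are not known exactly. Their poses are not given: they have to be found in the camera images.
- shaker: low grey bench shaker, fixed, 170 (x) x 262 (y) x 60 mm high, flat aluminium platform on top, black knob and display on its -x side. Origin: centre of its underside, on the bench; z up. The sample carrier stands on it at the start. Shaker and tray may be on either side, left or right
- platform (a point): middle of the shaker's platform, 60 mm above the bench, axes as the shaker. Two upright round steel locating pins, 10 mm diameter, round tips, stand at y = +98 and -98 mm (x = 0) and reach 45 mm above it
- carrier_grip (a point): middle of the carrier's carrying bar, on its axis; x across, y along the bar, z up. Round polished steel bar, 12 mm diameter, from y = -84 to +84 mm on two end posts, 85 mm above the carrier's flat underside. Slippery (friction about 0.14): grip across it with 45 N or more. The bar's axis clears the boxes' tops by 39 mm
- carrier_base (a point): middle of the underside of the loose sample carrier, axes as the bar. White plastic plate 120 (x) x 220 (y) x 10 mm; end blocks 24 mm high over the outer 32 mm at each end, with 12 mm through holes at y = +98 and -98 mm that sit over the shaker's 10 mm pins. It must rise more than 45 mm to clear them
- carrier_box1 (a point): middle of the lid of one of two identical closed steel boxes, 106 x 47 mm, 36 mm high, bolted on the carrier 54 mm either side of its middle (this one at y = +54). Carrier with both boxes empty: 0.28 kg. One box holds 0.55 to 0.65 kg, the other 0.02 kg, either way round: the balance point lies 33 to 37 mm from the bar's middle, towards the packed box
- carrier_box2 (a point): middle of the lid of the other box (y = -54). Held 20 mm or more off the balance point, the carrier swings in the fingers about the line they close along: its heavy end hangs low and it cocks on the pins. Raising the bar's middle 2 to 3 mm keeps the tilt under 2 degrees and already tells: the heavy end stays lower, and the bar pushes the tool sideways towards it
- tray: fixed shallow open steel tray 180 (x) x 270 (y) x 13 mm high outside, 3 mm walls and floor. Origin: centre of its underside, on the bench; y is its length; inner floor 3 mm above the origin
- cork_mid (a point): middle of the loose flat cork strip, 60 (x) x 170 (y) x 18 mm thick, 0.06 kg, on the bench between shaker and tray; y along it, z up, 9 mm above its underside. Its 60 mm width can be pinched from above. It is thicker than the tray's rim is high, so the carrier stands on it clear of the tray
- amber_bottle: bystander: amber glass bottle, 86 mm diameter, 190 mm tall; origin at the centre of its underside
- wash_bottle: bystander: white plastic wash bottle, 64 mm diameter, 150 mm tall plus spout; origin at the centre of its underside
- dish: bystander: shallow glass dish, 90 mm diameter, 18 mm high; origin at the centre of its underside
Not all that is in view belongs to the job. Of the things like the part that bears cork_mid, leave any that is yellow; of the rest the smaller one is meant.

How it is judged (in metres and radians):
On the way, in this order (a step that is already met when the one before it is completed fails the run):
1. the cork lies flat, centred and lengthwise on the tray's floor, let go (x of cork_mid in the frame of tray between -0.02 and 0.02 m and y of cork_mid in the frame of tray between -0.02 and 0.02 m and angle between the y axis of cork_mid and the y axis of tray, either way round below 0.17 rad and angle between cork_mid's own z axis and vertical below 0.05 rad and z of cork_mid in the frame of tray below 0.016 m and contact force between cork and the fingers below 0.05 N), for 0.2 s.
2. the carrier hangs level, clear above the shaker's pins (z of carrier_grip in the frame of shaker above 0.192 m and horizontal distance between carrier_grip and shaker below 0.05 m), for 0.1 s.
At the end, for the whole second after the job is handed in: The cork lies flat on the tray's floor, within 20 mm of its middle each way and 10 degrees of lengthwise; the carrier stands at rest on the cork, level within 2 degrees, within 20 mm (across) and 25 mm (along) of the tray's middle and 10 degrees of lengthwise (x of cork_mid in the frame of tray between -0.02 and 0.02 m and y of cork_mid in the frame of tray between -0.02 and 0.02 m and angle between the y axis of each of cork_mid, carrier_grip and the y axis of tray, either way round below 0.17 rad and angle between cork_mid's own z axis and vertical below 0.05 rad and z of cork_mid in the frame of tray below 0.016 m and x of carrier_grip in the frame of tray between -0.02 and 0.02 m and y of carrier_grip in the frame of tray between -0.025 and 0.025 m and angle between carrier_grip's own z axis and vertical below 0.035 rad and z of carrier_grip in the frame of tray between 0.102 and 0.11 m and contact force between carrier and cork above 3 N and linear speed of carrier below 0.02 m/s); the robot touches nothing.
It fails at once if the carrier cocked or tipped more than 3.5 degrees (angle between carrier_grip's own z axis and vertical above 0.06 rad).
It fails at once if the amber bottle pushed away more than 30 mm (distance of amber_bottle from where it was at the start of the episode above 0.03 m).
It fails at once if the wash bottle pushed away more than 30 mm (distance of wash_bottle from where it was at the start of the episode above 0.03 m).
It fails at once if the dish pushed away more than 30 mm (distance of dish from where it was at the start of the episode above 0.03 m).
It also fails if it takes over 72 s, if anything falls off the work surface, if the arm or the gripper's body presses on something with over 40 N, if the wrist force passes 120 N, or if a joint passes its speed limit or range.

## Robot

A 6-joint arm with a two-finger parallel gripper is mounted at the origin on the work surface. World frame = base frame: x ahead of the robot, y to its left, z up, the work surface at z = 0. Lengths are in m, angles in degrees, forces in N, time in s.
With the tool pointing down it reaches from about 0.375 to 0.9 m from the base axis. Payload 3.1 kg.
Tool frame: the origin (TCP) lies at the very end of the fingers, on their centre line; the grasp point (between the pads) lies 19 mm behind it; z points along the fingers, y is the direction in which the jaws open and shut (so a half turn about z gives the same grasp; the last joint's range is limited). The gripper opens to 87 mm and grips with 3 to 60 N. Pads are 19 mm wide; open, the fingers measure 117 mm over their backs; the gripper's body (75 mm by 190 mm) begins 51 mm behind the grasp point.
Start: joints at [61.507, 30.224, 82.088, -0, 67.689, -10.227], TCP at [0.196, 0.593, 0.223] pointing down, gripper open.
Joint ranges: [-176.69, 176.69], [-43.24, 126.21], [12.49, 139.97], [-82, 262], [0, 151.66], [-163.58, 163.58]. Speed limits (degrees/s): [159.86, 159.86, 180, 180, 180, 180].

## Interface

Orientations are given as a 3x3 rotation matrix whose columns are the frame's x, y, z axes.
In Python, from rig import read_state, capture, hand_in gives the robot as it stands. The module is installed in compiled form; this text tells all that it offers.
- The arm moves only by the tool send_rows, never from a script. Its argument "moves" is one flat list of numbers, 7 for each row, row after row: the turn, a rotation vector about the world's x, y, z in degrees, then the shift along the world's x, y, z in cm, then the gripper's target within -1 to 1 (fully open at 1, half-way at 0, shut at -1). In form: [rx, ry, rz, tx, ty, tz, hand, rx, ry, rz, tx, ty, tz, hand, ...]. A call has 1 to 20 rows; each row shifts and turns the commanded pose from where the row before left it; what a row does not reach is not made up. A row lasts 1/10 s, in which the tool goes at most 50 mm and 8.59 degrees, less where a joint would pass 70% of its speed; a pose out of reach is approached as far as the arm can. A call with a gripper value outside its range is refused whole. The fingers move at their own pace and stop on an object; the grip force is fixed at half the most. Time passes only in rows, so rows that do not move let the fingers close. It gives the time, the measured TCP pose, the force and the opening at its end, in the units of the state.
- read_state(): the state, without advancing time (a new reading comes with each control period).
- capture(name): name is "side" or "top"; returns a dict with "pixels" (420x560x3 uint8, red, green, blue), "vertical_fov" (degrees; the focal length in pixels is half the picture's height over the tangent of half this angle, whatever the lens; pixels are square), "cx", "cy" (the principal point, pixels), "rvec" (rotation vector, rad) and "tvec" (3), from world to camera coordinates, as OpenCV has them. Camera axes: x right, y down, z forward; pixel columns grow to the right and rows downward; lengths in m; the calibration is good to about 2 mm. A picture is of the moment at which its call begins. There is no depth.
- hand_in(): hands the job in, once; it reports no verdict.
The state is a dict: "time_s": time; "joint_positions": joint angles; "qvel": joint speeds; "tau": joint torques, N m; "position": TCP position; "tcp_rot": TCP orientation; "force": force on the tool from outside, world axes, zero at the start; "moment": the same for the moment, N m; "opening": opening from 0.0 (shut) to 1.0 (fully open).
Only numpy, scipy, OpenCV 4.12 (cv2) and the standard library are available. Lean on these libraries where they do the work, as an engineer would, in place of code of your own. Each camera call takes 0.05 s, during which the arm holds its last target.

## Working session

There is one attempt and no reset: what is moved stays moved. The work goes in short steps, Python scripts to look and compute and a tool call to move; the robot and the scene stay as the last step left them, time stands still between calls to the robot, and variables do not carry over. Pictures are saved under pics/ and viewed, and the job is handed in when it is done.

Besides the shell and the picture viewer there is one more tool, called after "Emit:" by a JSON object that holds its "fn" and its "kwargs", one argument or row to a line. send_rows: Moves the arm, as the interface text tells. Its arguments: {"type":"object","properties":{"moves":{"type":"array","items":{"type":"number"}}},"required":["moves"]}

```bash
mkdir -p pics; cat > h.py <<'E'
import numpy as np, cv2
from rig import read_state, capture, hand_in
def cap(n,f):
    c=capture(n); cv2.imwrite('pics/%s.png'%f,cv2.cvtColor(c['pixels'],cv2.COLOR_RGB2BGR))
    np.savez('pics/%s.npz'%f,**{k:np.array(v) for k,v in c.items()}); return c
def load(f): return dict(np.load('pics/%s.npz'%f))
def K(c):
    h=c['pixels'].shape[0]; f=h/2/np.tan(np.radians(float(c['vertical_fov']))/2)
    return np.array([[f,0,float(c['cx'])],[0,f,float(c['cy'])],[0,0,1]])
def ray(c,u,v):
    R=cv2.Rodrigues(np.array(c['rvec'],float).reshape(3,1))[0]; t=np.array(c['tvec'],float).reshape(3)
    d=R.T@np.linalg.inv(K(c))@np.array([u,v,1.]); return -R.T@t,d
def plane(c,u,v,z):
    o,d=ray(c,u,v); return o+d*(z-o[2])/d[2]
def proj(c,P):
    return cv2.projectPoints(np.array(P,float).reshape(-1,3),np.array(c['rvec'],float),np.array(c['tvec'],float),K(c),None)[0].reshape(-1,2)
E
python3 - <<'E'
from h import *
for n in ('side','top'):
    c=cap(n,n+'0'); print(n,c['vertical_fov'],c['cx'],c['cy'],c['rvec'],c['tvec'],ray(c,280,210)[0])
print({k:np.round(v,3).tolist() for k,v in read_state().items()})
E
```

```text
side 56.98671855349647 275.73105398506993 205.19888207010288 [ 2.31147744 -0.23510141  0.09043496] [-0.56511168  0.15911436  1.24497281] [ 0.40354103 -0.89912579  0.96091276]
top 42.73819328111879 279.42360310421014 210.8982329566395 [ 2.12163858 -2.16587619  0.14015012] [0.02342692 0.59770459 1.82045227] [ 0.33691456 -0.00486232  1.88634859]
{'time_s': 0.1, 'joint_positions': [61.506, 30.274, 82.148, -0.0, 67.688, -10.228], 'qvel': [0.106, -0.122, -0.142, -0.062, 0.033, -0.015], 'tau': [-0.001, -44.099, -17.715, 0.063, 0.053, -0.0], 'position': [0.196, 0.593, 0.222], 'tcp_rot': [[-0.95, 0.313, -0.001], [0.313, 0.95, -0.002], [0.0, -0.002, -1.0]], 'force': [0.159, -0.315, -0.221], 'moment': [0.038, 0.014, 0.026], 'opening': 0.997}
```

View pics/side0.png

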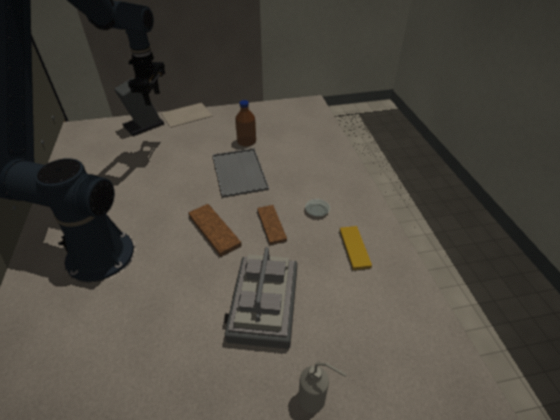

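View pics/top0.png

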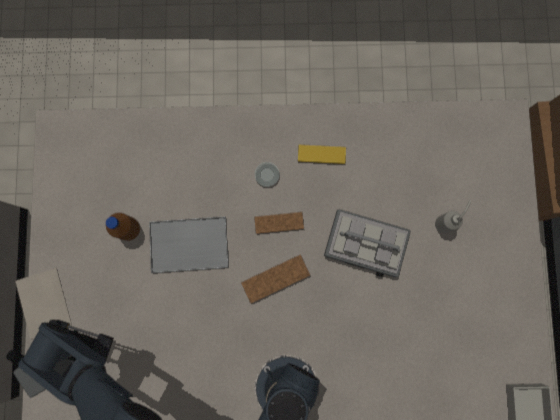

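Cork candidates in the top view are the brown strip at (279,223), a larger brown strip at (276,279) and a yellow one at (322,155). The yellow one is excluded, and the smaller of the other two is (279,223). I'll measure it and check an enlarged crop.

```bash
python3 - <<'E'
from h import *
c=load('top0'); im=cv2.cvtColor(c['pixels'],cv2.COLOR_RGB2BGR)
cv2.imwrite('pics/crop0.png',cv2.resize(im[130:310,90:290],None,fx=3.3,fy=3.3,interpolation=cv2.INTER_CUBIC))
cv2.imwrite('pics/crop1.png',cv2.resize(im[190:300,300:440],None,fx=5,fy=5,interpolation=cv2.INTER_CUBIC))
def rect(m,z,box,name):
    k=np.zeros_like(m); x0,y0,x1,y1=box; k[y0:y1,x0:x1]=m[y0:y1,x0:x1]
    cs=cv2.findContours(k,cv2.RETR_EXTERNAL,cv2.CHAIN_APPROX_NONE)[0]; q=max(cs,key=cv2.contourArea)
    P=np.array([plane(c,p[0][0],p[0][1],z)[:2] for p in q],np.float32)
    r=cv2.minAreaRect(P); print(name,np.round(r[0],4),np.round(r[1],4),round(r[2],2),cv2.boundingRect(q))
    return r
h=cv2.cvtColor(im,cv2.COLOR_BGR2HSV)
br=((h[...,1]>85)&(h[...,0]<22)).astype(np.uint8)*255
rect(br,.018,(240,200,320,245),'small'); rect(br,.018,(230,246,320,310),'large')
for p in [(279,223),(276,279),(322,155),(190,245),(365,243),(150,225),(100,300)]: print(p,h[p[1],p[0]])
E
```

```text
small [0.5604 0.0147] [0.0592 0.1676] 4.68 (255, 212, 49, 22)
large [0.3657 0.0307] [0.0793 0.2258] 23.98 (242, 255, 68, 48)
(279, 223) [ 14 120 100]
(276, 279) [ 14 116  99]
(322, 155) [ 23 162 151]
(190, 245) [ 40   7 114]
(365, 243) [ 22  21 134]
(150, 225) [30 10 75]
(100, 300) [ 18  31 123]
```

View pics/crop0.png

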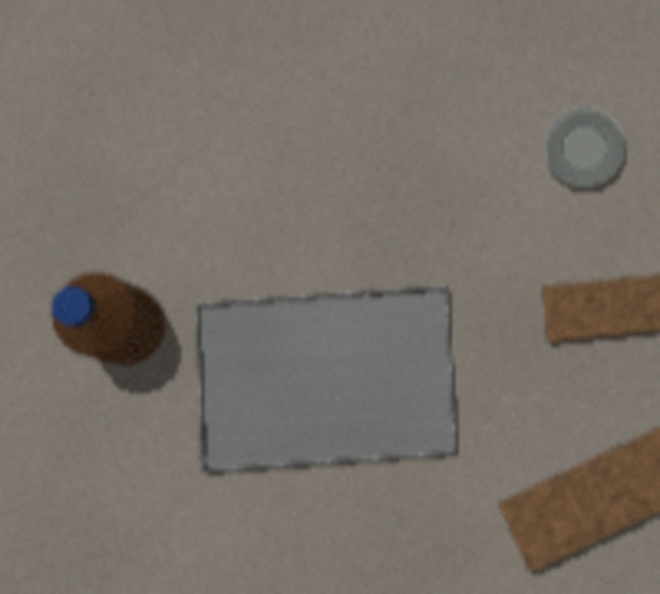

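View pics/crop1.png

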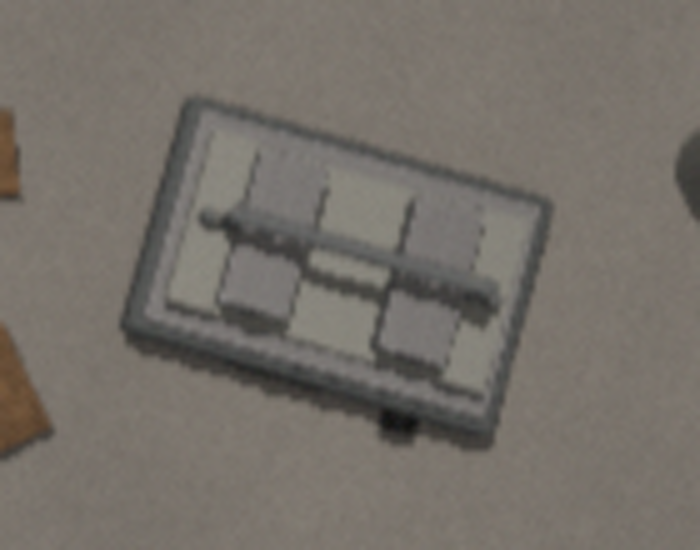

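```bash
python3 - <<'E'
from h import *
c=load('top0')
def f(pts,off,s,z): return np.array([plane(c,(p[0]+.5)/s-.5+off[0],(p[1]+.5)/s-.5+off[1],z)[:2] for p in pts])
def rep(n,P):
    print(n,np.round(P.mean(0),4),[np.round(np.linalg.norm(P[i]-P[(i+1)%len(P)]),3) for i in range(len(P))],[round(np.degrees(np.arctan2(*(P[(i+1)%len(P)]-P[i])[::-1])),1) for i in range(len(P))])
rep('tray',f([(199,303),(448,288),(457,455),(206,472)],(90,130),3.3,.013))
rep('plat',f([(192,100),(551,204),(492,440),(128,328)],(300,190),5,.055))
rep('plate',f([(205,130),(503,215),(478,400),(163,308)],(300,190),5,.075))
rep('bar',f([(203,215),(497,294)],(300,190),5,.151))
s=load('side0'); im=cv2.cvtColor(s['pixels'],cv2.COLOR_RGB2BGR)
cv2.imwrite('pics/crop2.png',cv2.resize(im[235:355,210:310],None,fx=5,fy=5,interpolation=cv2.INTER_CUBIC))
# dish, bottles
print('dish',plane(c,267,175,.01),'amber',plane(c,112,224,.19),'wash',plane(c,453,220,.15))
E
```

```text
tray [0.4903 0.3307] [np.float64(0.267), np.float64(0.178), np.float64(0.265), np.float64(0.18)] [np.float64(-87.7), np.float64(-177.3), np.float64(92.7), np.float64(3.2)]
plat [ 0.4791 -0.2877] [np.float64(0.255), np.float64(0.166), np.float64(0.256), np.float64(0.163)] [np.float64(-107.6), np.float64(163.1), np.float64(71.7), np.float64(-17.5)]
plate [ 0.4806 -0.2825] [np.float64(0.209), np.float64(0.126), np.float64(0.219), np.float64(0.125)] [np.float64(-107.4), np.float64(169.5), np.float64(72.5), np.float64(-15.2)]
bar [ 0.4798 -0.2793] [np.float64(0.195), np.float64(0.195)] [np.float64(-106.4), np.float64(73.6)]
dish [0.73281861 0.05309618 0.01      ] amber [0.54635477 0.54511153 0.19      ] wash [ 0.54085477 -0.55287213  0.15      ]
```

View pics/crop2.png

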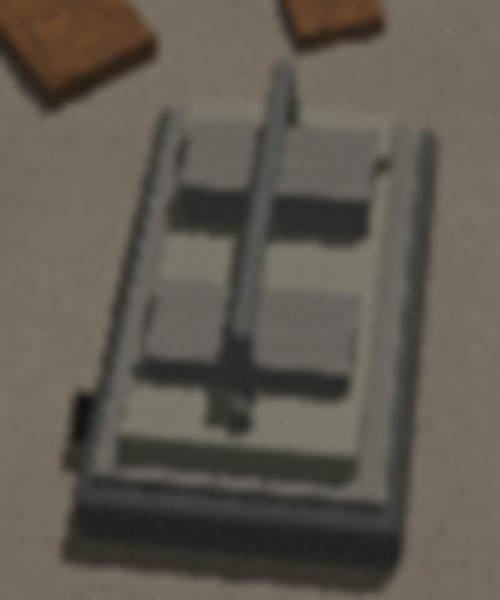

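Confirmed: the small brown strip measures 59×168 mm, with its centre at (0.560, 0.015) and its y axis at 94.7°. The tray is at (0.490, 0.331) with its y axis at 92.5°. The shaker is near (0.479, −0.284) with yaw about −17.5°. I'll go above the cork first.

Emit:
{"fn": "send_rows", "kwargs": {
  "moves": [0, 0, -4.2, 2.275, -3.615, 0, 1, 0, 0, -4.2, 2.275, -3.615, 0, 1, 0, 0, -4.2, 2.275, -3.615, 0, 1, 0, 0, -4.2, 2.275, -3.615, 0, 1, 0, 0, -4.2, 2.275, -3.615, 0, 1, 0, 0, -4.2, 2.275, -3.615, 0, 1, 0, 0, -4.2, 2.275, -3.615, 0, 1, 0, 0, -4.2, 2.275, -3.615, 0, 1, 0, 0, -4.2, 2.275, -3.615, 0, 1, 0, 0, -4.2, 2.275, -3.615, 0, 1, 0, 0, -4.2, 2.275, -3.615, 0, 1, 0, 0, -4.2, 2.275, -3.615, 0, 1, 0, 0, -4.2, 2.275, -3.615, 0, 1, 0, 0, -4.2, 2.275, -3.615, 0, 1, 0, 0, -4.2, 2.275, -3.615, 0, 1, 0, 0, -4.2, 2.275, -3.615, 0, 1, 0, 0, 0, 0, 0, -5, 1, 0, 0, 0, 0, 0, -5, 1, 0, 0, 0, 0, 0, -4, 1, 0, 0, 0, 0, 0, 0, 1]
}}

```text
time_s: 2.1
position: [0.5549, 0.0156, 0.0771]
tcp_rot: [[-0.079, 0.997, -0.013], [0.997, 0.079, 0.002], [0.003, -0.013, -1.0]]
force: [-1.3, -0.1, 0.3]
opening: 0.998
```

```bash
python3 - <<'E'
from h import *
s=read_state(); print(s['position'],s['tcp_rot'],s['force'])
y=np.array(s['tcp_rot'])[:,1]; print(np.degrees(np.arctan2(y[1],y[0])))
c=cap('side','side1'); im=cv2.cvtColor(c['pixels'],cv2.COLOR_RGB2BGR)
cv2.imwrite('pics/crop3.png',cv2.resize(im[120:260,190:350],None,fx=4,fy=4,interpolation=cv2.INTER_CUBIC))
E
```

```text
[0.55493849 0.01559901 0.07708013] [[-0.07853259  0.99682057 -0.01346749]
 [ 0.99690596  0.07857023  0.00228811]
 [ 0.00333898 -0.01324613 -0.99990669]] [-1.28755656 -0.1466237   0.3145417 ]
4.506783537427901
```

View pics/crop3.png

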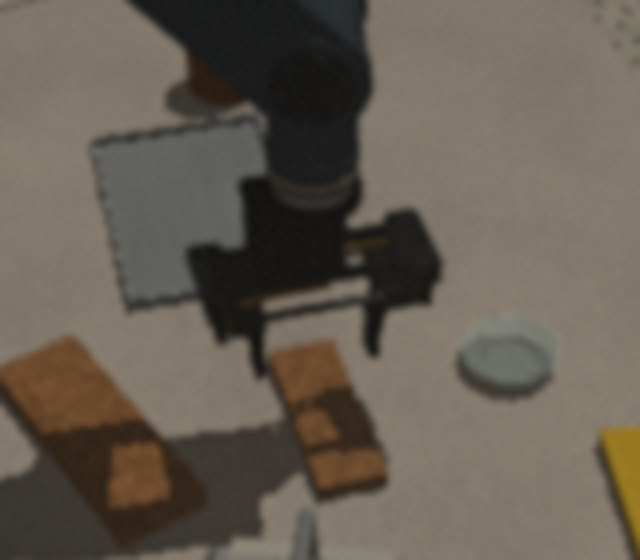

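The fingers straddle the cork strip, with the tray and dish clear. I'll correct x and descend in steps.

Emit:
{"fn": "send_rows", "kwargs": {
  "moves": [0, 0, 0, 0.3, 0, -2, 1, 0, 0, 0, 0, 0, -2, 1, 0, 0, 0, 0, 0, 0, 1, 0, 0, 0, 0, 0, 0, 1]
}}

```text
time_s: 2.55
position: [0.5642, 0.015, 0.0446]
tcp_rot: [[-0.079, 0.997, 0.003], [0.997, 0.079, -0.001], [-0.001, 0.003, -1.0]]
force: [-0.1, -0.2, 0.9]
opening: 0.996
```

Emit:
{"fn": "send_rows", "kwargs": {
  "moves": [0, 0, 0, -0.35, 0, -1.5, 1, 0, 0, 0, 0, 0, -1.5, 1, 0, 0, 0, 0, 0, -0.8, 1, 0, 0, 0, 0, 0, 0, 1, 0, 0, 0, 0, 0, 0, 1, 0, 0, 0, 0, 0, 0, 1]
}}

```text
time_s: 3.15
position: [0.5599, 0.015, 0.005]
tcp_rot: [[-0.079, 0.997, 0.001], [0.997, 0.079, -0.0], [-0.0, 0.001, -1.0]]
force: [0.5, 0.5, 0.3]
opening: 0.998
```

Emit:
{"fn": "send_rows", "kwargs": {
  "moves": [0, 0, 0, 0, 0, 0, -1, 0, 0, 0, 0, 0, 0, -1, 0, 0, 0, 0, 0, 0, -1, 0, 0, 0, 0, 0, 0, -1, 0, 0, 0, 0, 0, 0, -1, 0, 0, 0, 0, 0, 0, -1, 0, 0, 0, 0, 0, 0, -1]
}}

```text
time_s: 3.85
position: [0.5597, 0.0151, 0.0047]
tcp_rot: [[-0.079, 0.997, 0.001], [0.997, 0.079, -0.0], [-0.0, 0.001, -1.0]]
force: [1.1, 0.6, 0.5]
opening: 0.684
```

Emit:
{"fn": "send_rows", "kwargs": {
  "moves": [0, 0, 0, 0, 0, 1, -1, 0, 0, 0, 0, 0, 2, -1, 0, 0, 0, 0, 0, 2, -1, 0, 0, 0, 0, 0, 1, -1, 0, 0, 0, 0, 0, 0, -1, 0, 0, 0, 0, 0, 0, -1]
}}

```text
time_s: 4.45
position: [0.559, 0.0151, 0.0645]
tcp_rot: [[-0.079, 0.997, -0.0], [0.997, 0.079, 0.0], [0.0, -0.0, -1.0]]
force: [-0.6, -0.5, -0.9]
opening: 0.687
```

Emit:
{"fn": "send_rows", "kwargs": {
  "moves": [0, 0, -0.2, -0.34, 1.5, 0, -1, 0, 0, -0.2, -0.68, 3.1, 0, -1, 0, 0, -0.2, -0.68, 3.1, 0, -1, 0, 0, -0.2, -0.68, 3.1, 0, -1, 0, 0, -0.2, -0.68, 3.1, 0, -1, 0, 0, -0.2, -0.68, 3.1, 0, -1, 0, 0, -0.2, -0.68, 3.1, 0, -1, 0, 0, -0.2, -0.68, 3.1, 0, -1, 0, 0, -0.2, -0.68, 3.1, 0, -1, 0, 0, -0.2, -0.68, 3.1, 0, -1, 0, 0, -0.2, -0.39, 2.2, 0, -1, 0, 0, 0, 0, 0, 0, -1, 0, 0, 0, 0, 0, -2, -1, 0, 0, 0, 0, 0, 0, -1, 0, 0, 0, 0, 0, 0, -1]
}}

```text
time_s: 5.95
position: [0.4898, 0.3304, 0.0437]
tcp_rot: [[-0.04, 0.999, -0.003], [0.999, 0.04, -0.001], [-0.001, -0.003, -1.0]]
force: [-0.2, -0.1, 0.3]
opening: 0.688
```

```bash
python3 - <<'E'
from h import *
c=cap('side','side2'); im=cv2.cvtColor(c['pixels'],cv2.COLOR_RGB2BGR)
cv2.imwrite('pics/crop4.png',cv2.resize(im[90:240,170:320],None,fx=4,fy=4,interpolation=cv2.INTER_CUBIC))
c=cap('top','top2'); im=cv2.cvtColor(c['pixels'],cv2.COLOR_RGB2BGR)
cv2.imwrite('pics/crop4b.png',cv2.resize(im[180:320,110:260],None,fx=4,fy=4,interpolation=cv2.INTER_CUBIC))
E
```

```text
(no output)
```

View pics/crop4.png

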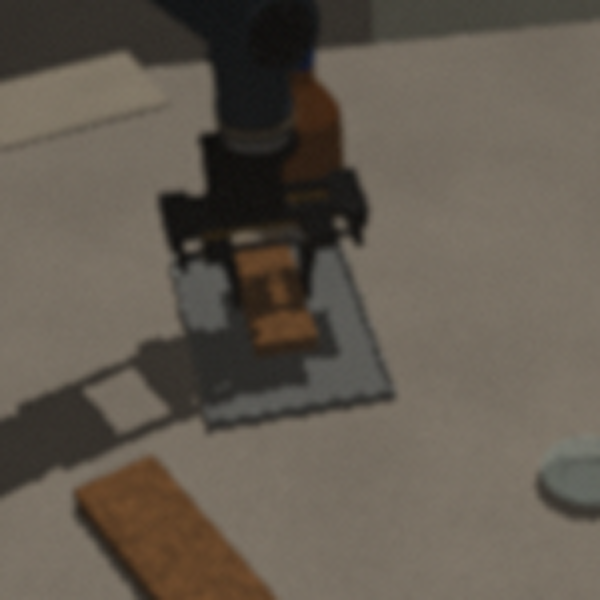

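View pics/crop4b.png

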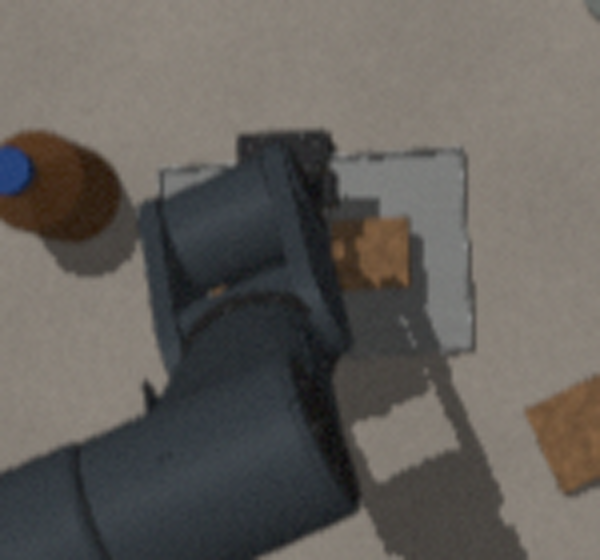

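The cork hangs level over the tray middle (side crop at about (275,300)). I'll lower and release it.

Emit:
{"fn": "send_rows", "kwargs": {
  "moves": [0, 0, 0, 0, 0, -1.2, -1, 0, 0, 0, 0, 0, -1.2, -1, 0, 0, 0, 0, 0, -0.8, -1, 0, 0, 0, 0, 0, -0.3, -1, 0, 0, 0, 0, 0, 0, -1, 0, 0, 0, 0, 0, 0, -1]
}}

```text
time_s: 6.65
position: [0.4909, 0.3312, 0.0095]
tcp_rot: [[-0.041, 0.999, 0.0], [0.999, 0.041, 0.0], [0.0, 0.0, -1.0]]
force: [-0.9, 0.7, -0.3]
opening: 0.687
```

Emit:
{"fn": "send_rows", "kwargs": {
  "moves": [0, 0, 0, 0, 0, -0.1, -1, 0, 0, 0, 0, 0, 0, 1, 0, 0, 0, 0, 0, 0, 1, 0, 0, 0, 0, 0, 0, 1, 0, 0, 0, 0, 0, 0, 1, 0, 0, 0, 0, 0, 0, 1, 0, 0, 0, 0, 0, 0, 1, 0, 0, 0, 0, 0, 3, 1, 0, 0, 0, 0, 0, 4, 1, 0, 0, 0, 0, 0, 5, 1, 0, 0, 0, 0, 0, 5, 1, 0, 0, 0, 0, 0, 5, 1, 0, 0, 0, 0, -5, 0, 1, 0, 0, 0, 0, -5, 0, 1, 0, 0, 0, 0, -5, 0, 1, 0, 0, 0, 0, -5, 0, 1]
}}

```text
time_s: 8.25
position: [0.4904, 0.1295, 0.2289]
tcp_rot: [[-0.042, 0.999, 0.001], [0.999, 0.042, -0.0], [-0.0, 0.001, -1.0]]
force: [0.5, 0.3, -0.1]
opening: 0.998
```

```bash
python3 - <<'E'
from h import *
c=cap('side','side3'); im=cv2.cvtColor(c['pixels'],cv2.COLOR_RGB2BGR)
cv2.imwrite('pics/crop5.png',cv2.resize(im[90:240,170:320],None,fx=4,fy=4,interpolation=cv2.INTER_CUBIC))
c=cap('top','top3'); im=cv2.cvtColor(c['pixels'],cv2.COLOR_RGB2BGR)
cv2.imwrite('pics/crop5b.png',cv2.resize(im[180:320,110:260],None,fx=4,fy=4,interpolation=cv2.INTER_CUBIC))
h=cv2.cvtColor(im,cv2.COLOR_BGR2HSV)
m=((h[...,1]>70)&(h[...,0]<22)).astype(np.uint8)*255; k=np.zeros_like(m);k[222:270,155:225]=m[222:270,155:225]
q=max(cv2.findContours(k,0,1)[0],key=cv2.contourArea)
print(cv2.minAreaRect(np.array([plane(c,*p[0],.021)[:2] for p in q],np.float32)),cv2.boundingRect(q))
E
```

```text
((0.4882480800151825, 0.337349534034729), (0.05971946567296982, 0.15195845067501068), 2.177993059158325) (165, 236, 44, 19)
```

View pics/crop5.png

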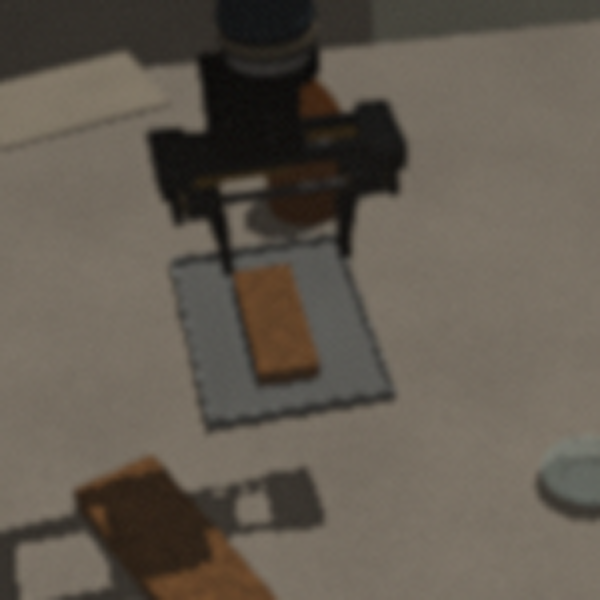

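View pics/crop5b.png

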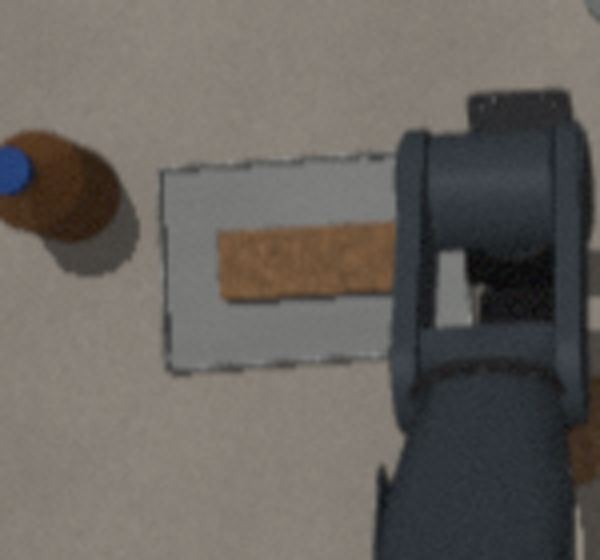

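Cork lies flat and central in the tray: x 0.488, angle 92.2°, and the ends are equally inset in the side view. Next I'll refine the bar pose.

```bash
python3 - <<'E'
from h import *
a=load('top0')['pixels'].astype(float)
im=cv2.cvtColor(a.astype(np.uint8),cv2.COLOR_RGB2BGR)
z=cv2.resize(im[225:260,335:405],None,fx=11,fy=11,interpolation=cv2.INTER_CUBIC); z=cv2.convertScaleAbs(z,alpha=1.6)
cv2.imwrite('pics/bart.png',z)
im=cv2.cvtColor(load('side0')['pixels'],cv2.COLOR_RGB2BGR)
z=cv2.resize(im[240:330,220:302],None,fx=6.5,fy=6.5,interpolation=cv2.INTER_CUBIC); z=cv2.convertScaleAbs(z,alpha=1.6)
cv2.imwrite('pics/bars.png',z)
E
```

```text
(no output)
```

View pics/bart.png

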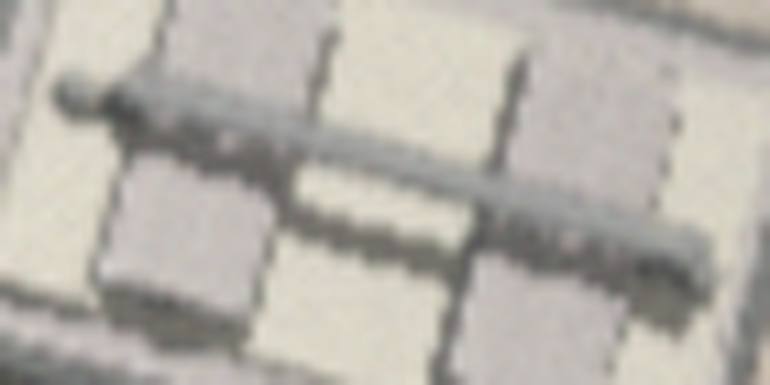

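View pics/bars.png

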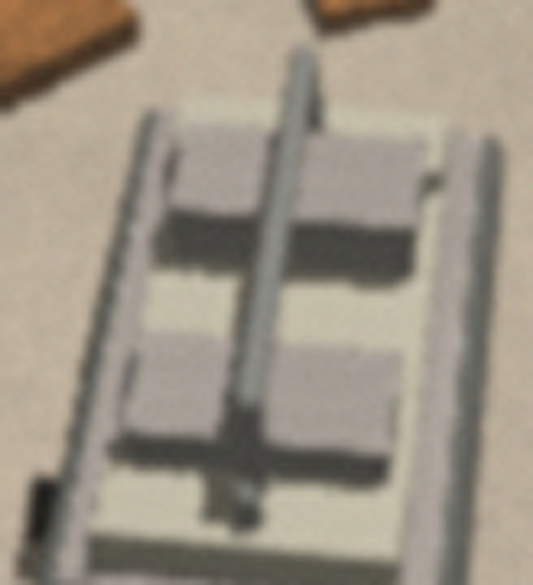

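```bash
python3 - <<'E'
from h import *
T=load('top0');S=load('side0')
ft=lambda p,z:plane(T,(p[0]+.5)/11-.5+335,(p[1]+.5)/11-.5+225,z)
fs=lambda p,z:plane(S,(p[0]+.5)/6.5-.5+220,(p[1]+.5)/6.5-.5+240,z)
p1=ft((75,95),.103); p2=fs((243,510),.103); print('pins',p1,p2,(p1+p2)/2,np.linalg.norm(p1-p2),np.degrees(np.arctan2(*(p1-p2)[:2][::-1])))
a,b=ft((115,88),.148),ft((708,243),.148); print('bar top',a,b,(a+b)/2,np.linalg.norm(a-b),np.degrees(np.arctan2(*(a-b)[:2][::-1])))
a,b=fs((303,50),.147),fs((247,402),.147); print('bar side',a,b,(a+b)/2,np.linalg.norm(a-b),np.degrees(np.arctan2(*(a-b)[:2][::-1])))
E
```

```text
pins [ 0.5100488  -0.19430117  0.103     ] [ 0.45159952 -0.38858119  0.103     ] [ 0.48082416 -0.29144118  0.103     ] 0.20288184755836758 73.25604985109652
bar top [ 0.50750702 -0.20138986  0.148     ] [ 0.45813932 -0.37369548  0.148     ] [ 0.48282317 -0.28754267  0.148     ] 0.17923837603620088 74.0123329455133
bar side [ 0.50969122 -0.20437172  0.147     ] [ 0.45796761 -0.37044383  0.147     ] [ 0.48382942 -0.28740777  0.147     ] 0.1739404331272552 72.70065920960265
```

Bar middle is about (0.482, −0.2875) with its y axis at about 73.2°; pins and bar agree from both views. I'll move over the bar middle for the feel test.

Emit:
{"fn": "send_rows", "kwargs": {
  "moves": [0, 0, -1.92, -0.08, -4.17, 0, 1, 0, 0, -1.92, -0.08, -4.17, 0, 1, 0, 0, -1.92, -0.08, -4.17, 0, 1, 0, 0, -1.92, -0.08, -4.17, 0, 1, 0, 0, -1.92, -0.08, -4.17, 0, 1, 0, 0, -1.92, -0.08, -4.17, 0, 1, 0, 0, -1.92, -0.08, -4.17, 0, 1, 0, 0, -1.92, -0.08, -4.17, 0, 1, 0, 0, -1.92, -0.08, -4.17, 0, 1, 0, 0, -1.92, -0.08, -4.17, 0, 1, 0, 0, 0, 0, 0, -3, 1, 0, 0, 0, 0, 0, -3, 1, 0, 0, 0, 0, 0, 0, 1, 0, 0, 0, 0, 0, 0, 1]
}}

```text
time_s: 9.75
position: [0.4831, -0.2852, 0.1684]
tcp_rot: [[0.29, 0.957, -0.001], [0.957, -0.29, 0.001], [0.001, -0.001, -1.0]]
force: [0.1, 0.2, -0.2]
opening: 1.003
```

```bash
python3 - <<'E'
from h import *
s=read_state(); y=np.array(s['tcp_rot'])[:,1]; print(s['position'],np.degrees(np.arctan2(y[1],y[0])),s['joint_positions'])
c=cap('side','side4'); im=cv2.cvtColor(c['pixels'],cv2.COLOR_RGB2BGR)
cv2.imwrite('pics/crop6.png',cv2.resize(im[200:350,190:330],None,fx=4,fy=4,interpolation=cv2.INTER_CUBIC))
E
```

```text
[ 0.48306519 -0.28521481  0.16843448] -16.8320049423837 [-4.19778005e+01  2.93625125e+01  9.44484107e+01  1.46037669e-02
  5.62647458e+01 -2.51538900e+01]
```

View pics/crop6.png

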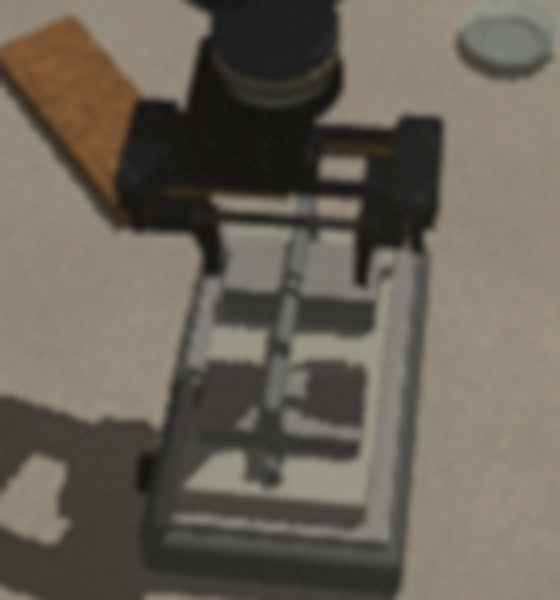

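Emit:
{"fn": "send_rows", "kwargs": {
  "moves": [0, 0, 0, 0, -0.2, -1.5, 1, 0, 0, 0, 0, 0, -1.5, 1, 0, 0, 0, 0, 0, -1.2, 1, 0, 0, 0, 0, 0, 0, 0.2, 0, 0, 0, 0, 0, 0, -0.3, 0, 0, 0, 0, 0, 0, -0.45, 0, 0, 0, 0, 0, 0, -0.45, 0, 0, 0, 0, 0, 0, -0.45, 0, 0, 0, 0, 0, 0, -0.45]
}}

```text
time_s: 10.7
position: [0.483, -0.288, 0.1269]
tcp_rot: [[0.29, 0.957, 0.0], [0.957, -0.29, -0.0], [-0.0, 0.001, -1.0]]
force: [0.2, 0.2, 0.7]
opening: 0.541
```

Emit:
{"fn": "send_rows", "kwargs": {
  "moves": [0, 0, 0, 0, 0, 0, -0.5, 0, 0, 0, 0, 0, 0, -0.55, 0, 0, 0, 0, 0, 0, -0.6, 0, 0, 0, 0, 0, 0, -0.6]
}}

```text
time_s: 11.1
position: [0.4828, -0.2878, 0.1265]
tcp_rot: [[0.29, 0.957, -0.0], [0.957, -0.29, 0.0], [0.0, -0.0, -1.0]]
force: [0.1, 0.1, -0.9]
opening: 0.228
```

```bash
python3 - <<'E'
from h import *
s=read_state();R=np.array(s['tcp_rot']); print(s['opening']*87,R.T@s['force'],s['force'],s['moment'])
c=cap('side','side5'); im=cv2.cvtColor(c['pixels'],cv2.COLOR_RGB2BGR)
cv2.imwrite('pics/crop7.png',cv2.resize(im[220:320,210:310],None,fx=6,fy=6,interpolation=cv2.INTER_CUBIC))
E
```

```text
19.85994229031812 [0.16635725 0.0647226  0.88656799] [ 0.11010602  0.14051403 -0.88656586] [-0.08951201  0.01330339  0.02345336]
```

View pics/crop7.png

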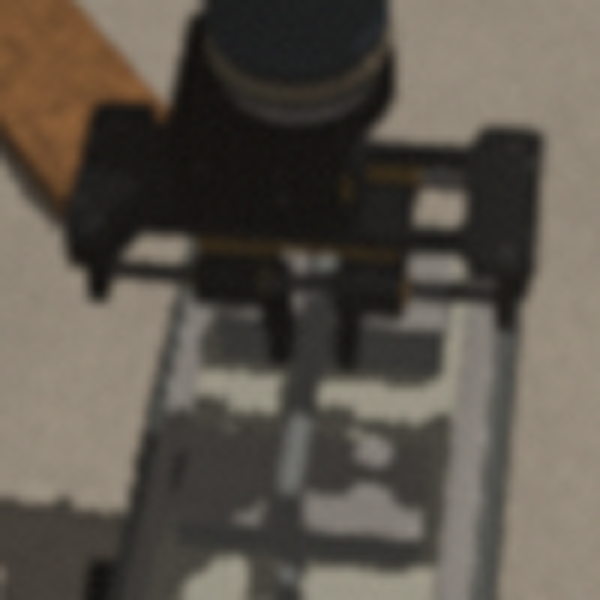

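The bar (crop (307,370)) sits centred between the fingers ((277,350) and (347,350)). I'll close in small steps.

Emit:
{"fn": "send_rows", "kwargs": {
  "moves": [0, 0, 0, 0, 0, 0, -0.65, 0, 0, 0, 0, 0, 0, -0.68, 0, 0, 0, 0, 0, 0, -0.7, 0, 0, 0, 0, 0, 0, -0.7, 0, 0, 0, 0, 0, 0, -0.7]
}}

```text
time_s: 11.65
position: [0.483, -0.288, 0.1266]
tcp_rot: [[0.29, 0.957, 0.0], [0.957, -0.29, -0.0], [-0.0, 0.0, -1.0]]
force: [0.6, 0.5, -0.4]
opening: 0.153
```

Emit:
{"fn": "send_rows", "kwargs": {
  "moves": [0, 0, 0, 0, 0, 0, -0.73, 0, 0, 0, 0, 0, 0, -0.76, 0, 0, 0, 0, 0, 0, -0.8, 0, 0, 0, 0, 0, 0, -1, 0, 0, 0, 0, 0, 0, -1, 0, 0, 0, 0, 0, 0, -1]
}}

```text
time_s: 12.25
position: [0.4832, -0.2882, 0.1267]
tcp_rot: [[0.29, 0.957, 0.001], [0.957, -0.29, -0.001], [-0.0, 0.001, -1.0]]
force: [2.6, -0.5, -0.6]
opening: 0.129
```

```bash
python3 - <<'E'
from h import *
s=read_state();R=np.array(s['tcp_rot']); print(s['opening']*87,R.T@s['force'],R.T@s['moment'],s['position'])
E
```

```text
11.220039913856997 [0.25754478 2.590763   0.56738906] [-0.48727382 -0.03482355  0.05196101] [ 0.48324577 -0.28815329  0.12665668]
```

Emit:
{"fn": "send_rows", "kwargs": {
  "moves": [0, 0, 0, 0.05, 0, 0, -1, 0, 0, 0, 0, 0, 0.1, -1, 0, 0, 0, 0, 0, 0.1, -1, 0, 0, 0, 0, 0, 0.05, -1, 0, 0, 0, 0, 0, 0, -1, 0, 0, 0, 0, 0, 0, -1, 0, 0, 0, 0, 0, 0, -1]
}}

```text
time_s: 12.95
position: [0.4826, -0.2875, 0.1285]
tcp_rot: [[0.29, 0.957, -0.002], [0.957, -0.29, 0.001], [0.001, -0.002, -1.0]]
force: [-0.5, -1.7, -8.6]
opening: 0.128
```

```bash
python3 - <<'E'
from h import *
s=read_state();R=np.array(s['tcp_rot']); print(s['opening']*87,R.T@s['force'],R.T@s['moment'],s['position'])
c=cap('side','side6')
s=read_state();print(R.T@s['force'],R.T@s['moment'],s['position'])
im=cv2.cvtColor(c['pixels'],cv2.COLOR_RGB2BGR)
cv2.imwrite('pics/crop8.png',cv2.convertScaleAbs(cv2.resize(im[240:350,210:310],None,fx=5.4,fy=5.4,interpolation=cv2.INTER_CUBIC),alpha=1.5))
E
```

```text
11.128776848660614 [-1.74492321  0.05826915  8.63947174] [-0.08544798 -0.44039379  0.07161502] [ 0.48262218 -0.28749342  0.12852266]
[-2.91432043  0.01550951 10.36943106] [-0.0832934  -0.36699857  0.03930266] [ 0.48277663 -0.28755046  0.12866598]
```

View pics/crop8.png

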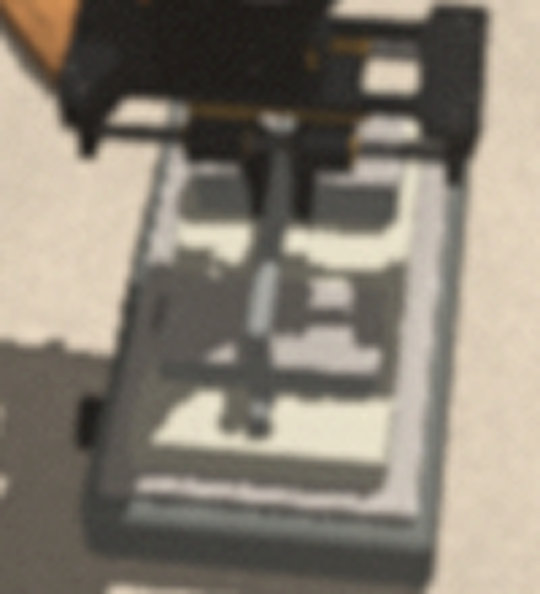

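Emit:
{"fn": "send_rows", "kwargs": {
  "moves": [0, 0, 0, 0, 0, 0, -1, 0, 0, 0, 0, 0, 0, -1]
}}

```text
time_s: 13.2
position: [0.483, -0.2877, 0.1289]
tcp_rot: [[0.29, 0.957, -0.001], [0.957, -0.29, 0.0], [0.0, -0.001, -1.0]]
force: [-0.3, -1.5, -9.9]
opening: 0.127
```

Emit:
{"fn": "send_rows", "kwargs": {
  "moves": [0, 0, 0, 0, 0, 0, -1, 0, 0, 0, 0, 0, 0, -1]
}}

```text
time_s: 13.4
position: [0.4832, -0.2878, 0.129]
tcp_rot: [[0.29, 0.957, -0.0], [0.957, -0.29, 0.0], [0.0, -0.0, -1.0]]
force: [-0.8, -2.2, -10.9]
opening: 0.128
```

```bash
python3 - <<'E'
from h import *
s=read_state();R=np.array(s['tcp_rot']); print(s['opening']*87,R.T@s['force'],R.T@s['moment'],s['position'])
a=load('side0')['pixels'].astype(int); b=load('side6')
im=cv2.cvtColor(b['pixels'],cv2.COLOR_RGB2BGR)
def cr(i): return cv2.convertScaleAbs(cv2.resize(i[295:350,215:305],None,fx=7,fy=7,interpolation=cv2.INTER_CUBIC),alpha=1.7)
i5=cv2.cvtColor(load('side5')['pixels'],cv2.COLOR_RGB2BGR)
cv2.imwrite('pics/cmp1.png',cv2.resize(np.vstack([cr(i5),cr(im)]),None,fx=.75,fy=.75))
E
```

```text
11.175003947403983 [-2.29105984 -0.11191658 10.87782361] [ 0.02973899 -0.48080008  0.04843601] [ 0.4831622  -0.28780918  0.12900331]
```

View pics/cmp1.png

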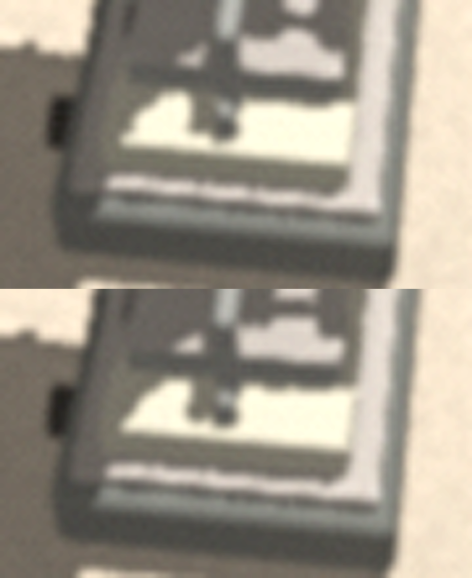

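Force is about −2 to −3 N along the bar towards −y, repeatedly, and the −y end of the carrier has not risen in the side view (the near edge is at the same pixels before and after). Both say the heavy box is box2, on the −y side. I'll set it down, open slightly and shift 35 mm towards −y.

Emit:
{"fn": "send_rows", "kwargs": {
  "moves": [0, 0, 0, 0, 0, -0.1, -1, 0, 0, 0, 0, 0, -0.1, -1, 0, 0, 0, 0, 0, -0.05, -1, 0, 0, 0, 0, 0, 0, -1, 0, 0, 0, 0, 0, 0, -1, 0, 0, 0, 0, 0, 0, -0.7, 0, 0, 0, 0, 0, 0, -0.6, 0, 0, 0, 0, 0, 0, -0.6, 0, 0, 0, 0, 0, 0, -0.6, 0, 0, 0, -0.25, -0.84, 0, -0.6, 0, 0, 0, -0.25, -0.84, 0, -0.6, 0, 0, 0, -0.25, -0.84, 0, -0.6, 0, 0, 0, -0.26, -0.83, 0, -0.6, 0, 0, 0, 0, 0, 0, -0.6, 0, 0, 0, 0, 0, 0, -0.6]
}}

```text
time_s: 14.9
position: [0.473, -0.3217, 0.1264]
tcp_rot: [[0.291, 0.957, -0.0], [0.957, -0.291, 0.0], [0.0, -0.0, -1.0]]
force: [-0.9, 0.4, -0.8]
opening: 0.2
```

```bash
python3 - <<'E'
from h import *
s=read_state();R=np.array(s['tcp_rot']); print(s['opening']*87,R.T@s['force'],R.T@s['moment'],s['position'])
c=cap('side','side7'); im=cv2.cvtColor(c['pixels'],cv2.COLOR_RGB2BGR)
cv2.imwrite('pics/crop9.png',cv2.convertScaleAbs(cv2.resize(im[230:350,210:310],None,fx=5,fy=5,interpolation=cv2.INTER_CUBIC),alpha=1.5))
E
```

```text
17.387310599067515 [ 0.14999093 -1.009956    0.83496477] [ 0.01686546 -0.13959659  0.00271925] [ 0.47297204 -0.32171001  0.12644093]
```

View pics/crop9.png

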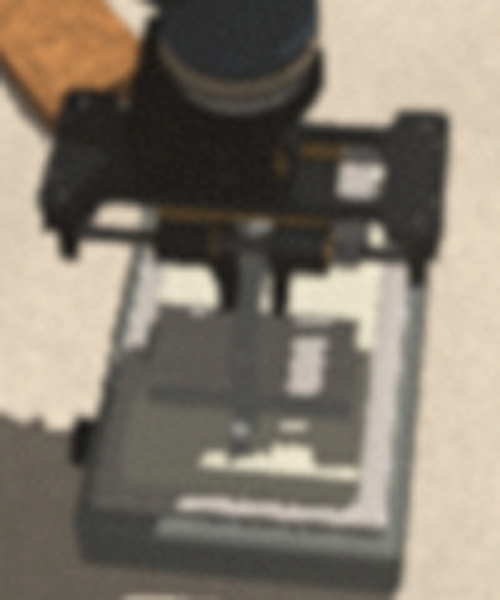

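The carrier is seated and the bar is between the fingers (245,290). I'll grip and test-lift 3 mm.

Emit:
{"fn": "send_rows", "kwargs": {
  "moves": [0, 0, 0, 0, 0, 0, -0.68, 0, 0, 0, 0, 0, 0, -0.72, 0, 0, 0, 0, 0, 0, -0.76, 0, 0, 0, 0, 0, 0, -0.8, 0, 0, 0, 0, 0, 0, -1, 0, 0, 0, 0, 0, 0, -1, 0, 0, 0, 0, 0, 0, -1, 0, 0, 0, 0, 0, 0, -1]
}}

```text
time_s: 15.75
position: [0.4731, -0.321, 0.1265]
tcp_rot: [[0.29, 0.957, -0.0], [0.957, -0.29, 0.001], [0.001, -0.001, -1.0]]
force: [-0.3, 0.9, 2.0]
opening: 0.124
```

Emit:
{"fn": "send_rows", "kwargs": {
  "moves": [0, 0, 0, 0, 0, 0.1, -1, 0, 0, 0, 0, 0, 0.1, -1, 0, 0, 0, 0, 0, 0.1, -1, 0, 0, 0, 0, 0, 0.1, -1, 0, 0, 0, 0, 0, 0, -1, 0, 0, 0, 0, 0, 0, -1, 0, 0, 0, 0, 0, 0, -1, 0, 0, 0, 0, 0, 0, -1]
}}

```text
time_s: 16.55
position: [0.4731, -0.3213, 0.1305]
tcp_rot: [[0.29, 0.957, -0.0], [0.957, -0.29, 0.0], [0.0, -0.0, -1.0]]
force: [-0.8, 0.4, -8.2]
opening: 0.129
```

```bash
python3 - <<'E'
from h import *
s=read_state();R=np.array(s['tcp_rot']); print(s['opening']*87,R.T@s['force'],R.T@s['moment'],s['position'])
c=cap('side','side8'); im=cv2.cvtColor(c['pixels'],cv2.COLOR_RGB2BGR)
cv2.imwrite('pics/crop10.png',cv2.convertScaleAbs(cv2.resize(im[230:350,210:310],None,fx=5,fy=5,interpolation=cv2.INTER_CUBIC),alpha=1.5))
E
```

```text
11.260237884555401 [ 0.20389478 -0.86635861  8.18406082] [ 0.03330172 -0.15031326 -0.01064608] [ 0.47312512 -0.3213281   0.13050129]
```

View pics/crop10.png

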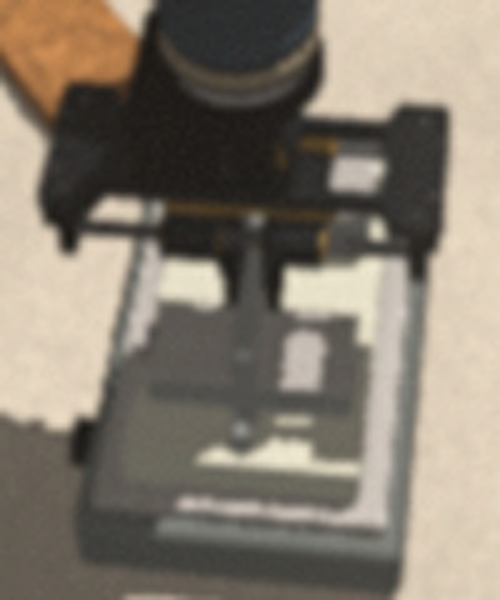

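Force is 8.2 N, about the full weight, with only 0.2 N sideways, so the grip is near the balance point. I'll raise slowly a bit more and check for level and slip.

Emit:
{"fn": "send_rows", "kwargs": {
  "moves": [0, 0, 0, 0, 0, 0.2, -1, 0, 0, 0, 0, 0, 0.2, -1, 0, 0, 0, 0, 0, 0.2, -1, 0, 0, 0, 0, 0, 0.2, -1, 0, 0, 0, 0, 0, 0, -1, 0, 0, 0, 0, 0, 0, -1, 0, 0, 0, 0, 0, 0, -1]
}}

```text
time_s: 17.3
position: [0.4733, -0.3214, 0.1385]
tcp_rot: [[0.29, 0.957, 0.0], [0.957, -0.29, -0.0], [0.0, 0.0, -1.0]]
force: [-0.7, 0.5, -9.7]
opening: 0.121
```

```bash
python3 - <<'E'
from h import *
s=read_state();R=np.array(s['tcp_rot']); print(s['opening']*87,R.T@s['force'],R.T@s['moment'],s['position'])
c=cap('side','side9'); im=cv2.cvtColor(c['pixels'],cv2.COLOR_RGB2BGR)
i7=cv2.cvtColor(load('side7')['pixels'],cv2.COLOR_RGB2BGR)
f=lambda im:cv2.convertScaleAbs(cv2.resize(im[230:350,220:296],None,fx=5,fy=5,interpolation=cv2.INTER_CUBIC),alpha=1.5)
cv2.imwrite('pics/crop11.png',np.hstack([f(i7),f(im)]))
E
```

```text
10.565428539690522 [ 0.32923207 -0.78569915  9.69435176] [ 0.04930872 -0.11887844 -0.00286177] [ 0.47328645 -0.3213613   0.13854256]
```

View pics/crop11.png

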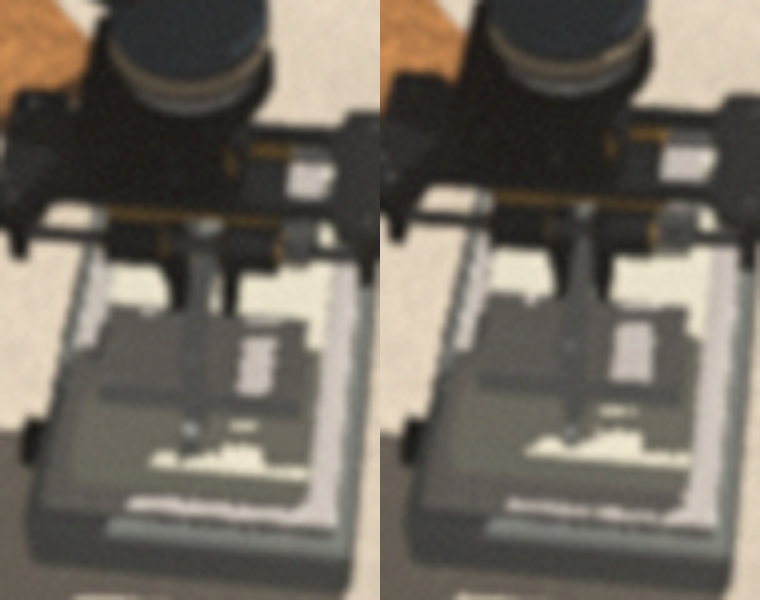

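Level, with the near edge and the box lid both up by similar pixel amounts. I'll continue the lift.

Emit:
{"fn": "send_rows", "kwargs": {
  "moves": [0, 0, 0, 0, 0, 0.2, -1, 0, 0, 0, 0, 0, 0.3, -1, 0, 0, 0, 0, 0, 0.3, -1, 0, 0, 0, 0, 0, 0.3, -1, 0, 0, 0, 0, 0, 0.3, -1, 0, 0, 0, 0, 0, 0.2, -1, 0, 0, 0, 0, 0, 0, -1, 0, 0, 0, 0, 0, 0, -1]
}}

```text
time_s: 18.15
position: [0.4733, -0.3214, 0.1546]
tcp_rot: [[0.29, 0.957, 0.0], [0.957, -0.29, -0.0], [-0.0, 0.0, -1.0]]
force: [-0.3, 0.1, -7.6]
opening: 0.125
```

```bash
python3 - <<'E'
from h import *
s=read_state();R=np.array(s['tcp_rot']); print(s['opening']*87,R.T@s['force'],R.T@s['moment'],s['position'])
c=cap('side','side10'); im=cv2.cvtColor(c['pixels'],cv2.COLOR_RGB2BGR)
i7=cv2.cvtColor(load('side7')['pixels'],cv2.COLOR_RGB2BGR)
f=lambda im:cv2.convertScaleAbs(cv2.resize(im[230:350,220:296],None,fx=5,fy=5,interpolation=cv2.INTER_CUBIC),alpha=1.5)
cv2.imwrite('pics/crop12.png',np.hstack([f(i7),f(im)]))
E
```

```text
10.850764905983674 [-0.02629037 -0.31733221  7.59477669] [ 0.06939847 -0.1050406   0.01637518] [ 0.47329076 -0.32140762  0.15461477]
```

View pics/crop12.png

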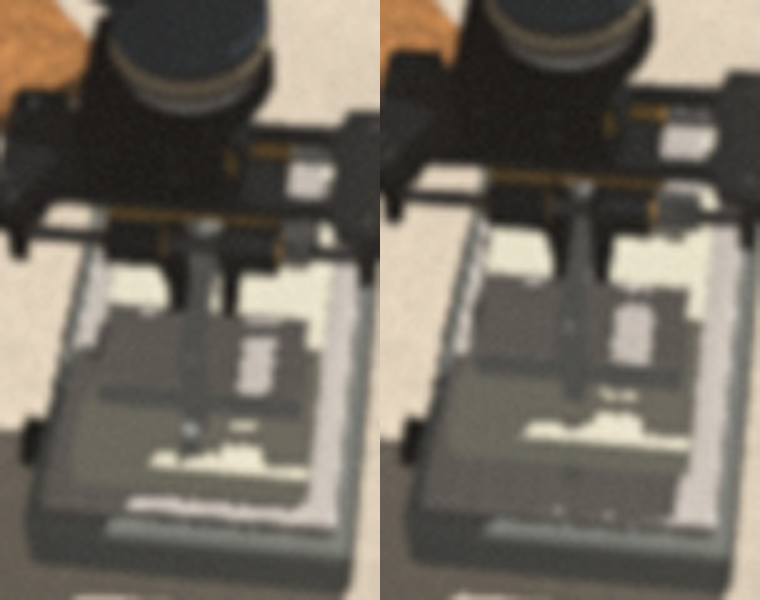

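Emit:
{"fn": "send_rows", "kwargs": {
  "moves": [0, 0, 0, 0, 0, 0.2, -1, 0, 0, 0, 0, 0, 0.4, -1, 0, 0, 0, 0, 0, 0.5, -1, 0, 0, 0, 0, 0, 0.5, -1, 0, 0, 0, 0, 0, 0.5, -1, 0, 0, 0, 0, 0, 0.5, -1, 0, 0, 0, 0, 0, 0.5, -1, 0, 0, 0, 0, 0, 0.5, -1, 0, 0, 0, 0, 0, 0.5, -1, 0, 0, 0, 0, 0, 0.4, -1, 0, 0, 0, 0, 0, 0.2, -1, 0, 0, 0, 0, 0, 0, -1, 0, 0, 0, 0, 0, 0, -1]
}}

```text
time_s: 19.5
position: [0.4731, -0.3213, 0.2014]
tcp_rot: [[0.29, 0.957, -0.0], [0.957, -0.29, 0.0], [0.0, -0.0, -1.0]]
force: [0.4, -0.4, -8.2]
opening: 0.127
```

```bash
python3 - <<'E'
from h import *
s=read_state();R=np.array(s['tcp_rot']); print(s['opening']*87,R.T@s['force'],R.T@s['moment'],s['position'])
c=cap('side','side11'); im=cv2.cvtColor(c['pixels'],cv2.COLOR_RGB2BGR)
cv2.imwrite('pics/crop13.png',cv2.convertScaleAbs(cv2.resize(im[200:350,205:315],None,fx=4,fy=4,interpolation=cv2.INTER_CUBIC),alpha=1.6))
c=cap('top','top11'); im=cv2.cvtColor(c['pixels'],cv2.COLOR_RGB2BGR)
cv2.imwrite('pics/crop13b.png',cv2.convertScaleAbs(cv2.resize(im[190:320,300:440],None,fx=4,fy=4,interpolation=cv2.INTER_CUBIC),alpha=1.6))
E
```

```text
11.05117459768381 [-0.23767162  0.44508049  8.19020333] [ 0.009242   -0.07244143 -0.02061171] [ 0.47314352 -0.32128951  0.20140628]
```

View pics/crop13.png

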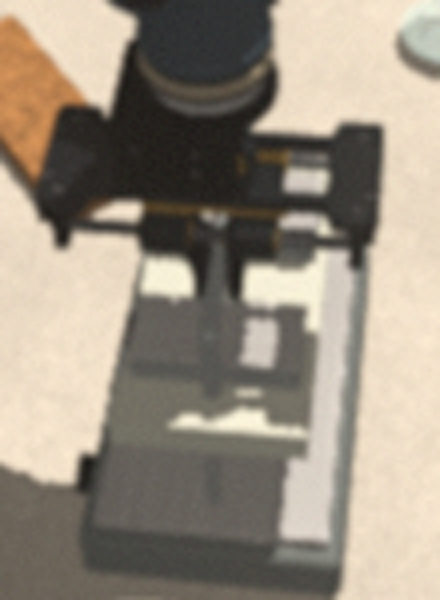

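View pics/crop13b.png

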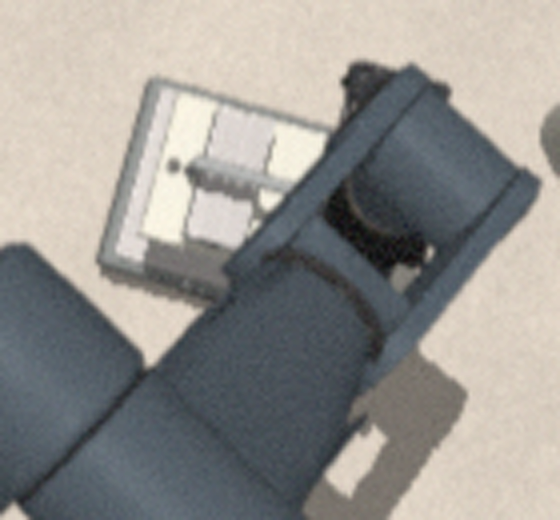

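```bash
python3 - <<'E'
from h import *
S=load('side11');T=load('top11')
a=np.radians(-16.8);X=np.array([np.cos(a),np.sin(a),0]);Y=np.array([-np.sin(a),np.cos(a),0]);Z=np.array([0,0,1.])
g=np.array([.4731,-.3213,0])
off=np.array([.483,-.2877,0]) # bar mid estimate
for lift in (.068,.075):
  for th in (-2,0,2):
    t=np.radians(th); piv=g+Z*(.145+lift)
    def P(x,y,z): # z above base; rotate about pivot
        p=off+X*x+Y*y+Z*(.06+z+lift); d=p-piv; dy=d@Y;dz=d[2]
        return piv+X*(d@X)+Y*(dy*np.cos(t)-dz*np.sin(t))+Z*(dy*np.sin(t)+dz*np.cos(t))
    pts=[P(.06,-.11,0),P(.06,-.11,.024),P(.053,-.0775,.046)]
    print(lift,th,[np.round((p-[205,200])*4).tolist() for p in proj(S,pts)], np.round((proj(T,[P(0,.098,.024),P(0,.09,.091)])-[300,190])*4).tolist())
E
```

```text
0.068 -2 [[305.0, 467.0], [305.0, 444.0], [298.0, 375.0]] [[173.0, 166.0], [189.0, 160.0]]
0.068 0 [[305.0, 465.0], [305.0, 443.0], [298.0, 374.0]] [[171.0, 165.0], [190.0, 159.0]]
0.068 2 [[306.0, 462.0], [306.0, 442.0], [299.0, 374.0]] [[169.0, 164.0], [191.0, 159.0]]
0.075 -2 [[305.0, 460.0], [305.0, 437.0], [298.0, 368.0]] [[174.0, 166.0], [190.0, 159.0]]
0.075 0 [[305.0, 458.0], [305.0, 436.0], [298.0, 368.0]] [[172.0, 164.0], [191.0, 158.0]]
0.075 2 [[306.0, 456.0], [306.0, 436.0], [298.0, 367.0]] [[170.0, 163.0], [192.0, 158.0]]
```

Projected carrier corners match the image for a 75 mm lift, 0° tilt and no slip (to within 2 crop pixels), so it hangs level and clear of the pins. I'll carry it to the tray with gentle ramps.

Emit:
{"fn": "send_rows", "kwargs": {
  "moves": [0, 0, 0, 0, 0.2, 0, -1, 0, 0, 0.3, 0.03, 0.4, 0, -1, 0, 0, 0.3, 0.03, 0.6, 0, -1, 0, 0, 0.3, 0.03, 0.8, 0, -1, 0, 0, 0.3, 0.03, 1.0, 0, -1, 0, 0, 0.3, 0.03, 1.1, 0, -1, 0, 0, 0.3, 0.03, 1.2, 0, -1, 0, 0, 0.3, 0.03, 1.2, 0, -1, 0, 0, 0.3, 0.03, 1.2, 0, -1, 0, 0, 0.3, 0.03, 1.2, 0, -1, 0, 0, 0.3, 0.03, 1.2, 0, -1, 0, 0, 0.3, 0.03, 1.2, 0, -1, 0, 0, 0.3, 0.03, 1.1, 0, -1, 0, 0, 0.3, 0.03, 1.0, 0, -1, 0, 0, 0.3, 0.03, 0.8, 0, -1, 0, 0, 0.3, 0.03, 0.6, 0, -1, 0, 0, 0.3, 0.03, 0.4, 0, -1, 0, 0, 0, 0, 0.2, 0, -1, 0, 0, 0, 0, 0, 0, -1, 0, 0, 0, 0, 0, 0, -1]
}}

```text
time_s: 21.6
position: [0.4782, -0.1678, 0.2016]
tcp_rot: [[0.209, 0.978, 0.0], [0.978, -0.209, -0.0], [-0.0, 0.0, -1.0]]
force: [0.5, -1.2, -9.0]
opening: 0.124
```

```bash
python3 - <<'E'
from h import *
s=read_state();R=np.array(s['tcp_rot']); print(s['opening']*87,R.T@s['force'],R.T@s['moment'],s['position'])
c=cap('side','side12'); im=cv2.cvtColor(c['pixels'],cv2.COLOR_RGB2BGR)
cv2.imwrite('pics/crop14.png',cv2.convertScaleAbs(cv2.resize(im[160:340,195:325],None,fx=4,fy=3.33,interpolation=cv2.INTER_CUBIC),alpha=1.6))
E
```

```text
10.768776106018246 [-1.08881813  0.77982499  8.99987279] [ 0.0717426  -0.14338492 -0.01632067] [ 0.47816411 -0.16781575  0.20157405]
```

View pics/crop14.png

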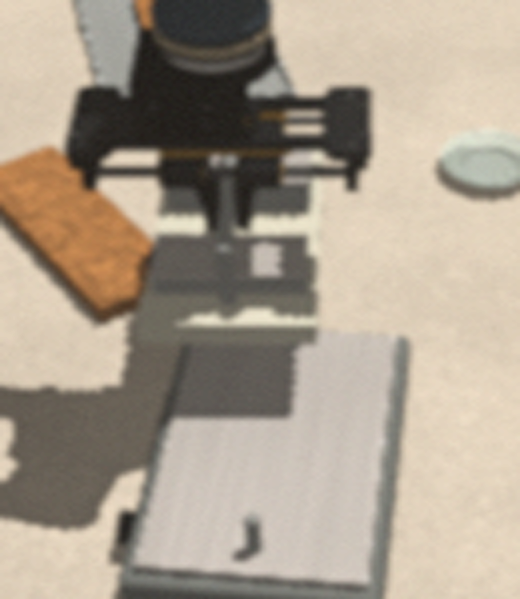

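The carrier hangs level and clear of the near pin (crop (250,535)). I'll continue.

Emit:
{"fn": "send_rows", "kwargs": {
  "moves": [0, 0, 0, 0, 0.2, 0, -1, 0, 0, 0.3, 0.03, 0.4, 0, -1, 0, 0, 0.3, 0.03, 0.6, 0, -1, 0, 0, 0.3, 0.03, 0.8, 0, -1, 0, 0, 0.3, 0.03, 1.0, 0, -1, 0, 0, 0.3, 0.03, 1.1, 0, -1, 0, 0, 0.3, 0.03, 1.2, 0, -1, 0, 0, 0.3, 0.03, 1.2, 0, -1, 0, 0, 0.3, 0.03, 1.2, 0, -1, 0, 0, 0.3, 0.03, 1.2, 0, -1, 0, 0, 0.3, 0.03, 1.2, 0, -1, 0, 0, 0.3, 0.03, 1.2, 0, -1, 0, 0, 0.3, 0.03, 1.1, 0, -1, 0, 0, 0.3, 0.03, 1.0, 0, -1, 0, 0, 0.3, 0.03, 0.8, 0, -1, 0, 0, 0.3, 0.03, 0.6, 0, -1, 0, 0, 0.3, 0.03, 0.4, 0, -1, 0, 0, 0, 0, 0.2, 0, -1, 0, 0, 0, 0, 0, 0, -1, 0, 0, 0, 0, 0, 0, -1]
}}

```text
time_s: 23.65
position: [0.4829, -0.0137, 0.2016]
tcp_rot: [[0.127, 0.992, 0.0], [0.992, -0.127, -0.0], [-0.0, 0.0, -1.0]]
force: [0.9, -0.4, -8.8]
opening: 0.129
```

Emit:
{"fn": "send_rows", "kwargs": {
  "moves": [0, 0, 0, 0, 0.2, 0, -1, 0, 0, 0.3, 0.03, 0.4, 0, -1, 0, 0, 0.3, 0.03, 0.6, 0, -1, 0, 0, 0.3, 0.03, 0.8, 0, -1, 0, 0, 0.3, 0.03, 1.0, 0, -1, 0, 0, 0.3, 0.03, 1.1, 0, -1, 0, 0, 0.3, 0.03, 1.2, 0, -1, 0, 0, 0.3, 0.03, 1.2, 0, -1, 0, 0, 0.3, 0.03, 1.2, 0, -1, 0, 0, 0.3, 0.03, 1.2, 0, -1, 0, 0, 0.3, 0.03, 1.2, 0, -1, 0, 0, 0.3, 0.03, 1.2, 0, -1, 0, 0, 0.3, 0.03, 1.1, 0, -1, 0, 0, 0.3, 0.03, 1.0, 0, -1, 0, 0, 0.3, 0.03, 0.8, 0, -1, 0, 0, 0.3, 0.03, 0.6, 0, -1, 0, 0, 0.3, 0.03, 0.4, 0, -1, 0, 0, 0, 0, 0.2, 0, -1, 0, 0, 0, 0, 0, 0, -1, 0, 0, 0, 0, 0, 0, -1]
}}

```text
time_s: 25.65
position: [0.4876, 0.1403, 0.2015]
tcp_rot: [[0.043, 0.999, -0.0], [0.999, -0.043, -0.0], [-0.0, -0.0, -1.0]]
force: [0.6, -0.3, -8.4]
opening: 0.129
```

Emit:
{"fn": "send_rows", "kwargs": {
  "moves": [0, 0, 0, 0, 0.2, 0, -1, 0, 0, 0.3, 0.03, 0.4, 0, -1, 0, 0, 0.3, 0.03, 0.6, 0, -1, 0, 0, 0.3, 0.03, 0.8, 0, -1, 0, 0, 0.3, 0.03, 1.0, 0, -1, 0, 0, 0.3, 0.03, 1.1, 0, -1, 0, 0, 0.3, 0.03, 1.2, 0, -1, 0, 0, 0.3, 0.03, 1.2, 0, -1, 0, 0, 0.3, 0.03, 1.2, 0, -1, 0, 0, 0.3, 0.03, 1.2, 0, -1, 0, 0, 0.3, 0.03, 1.2, 0, -1, 0, 0, 0.3, 0.03, 1.2, 0, -1, 0, 0, 0.3, 0.03, 1.1, 0, -1, 0, 0, 0.3, 0.03, 1.0, 0, -1, 0, 0, 0.3, 0.03, 0.8, 0, -1, 0, 0, 0.3, 0.03, 0.6, 0, -1, 0, 0, 0.3, 0.03, 0.4, 0, -1, 0, 0, 0, 0, 0.2, 0, -1, 0, 0, 0, 0, 0, 0, -1, 0, 0, 0, 0, 0, 0, -1]
}}

```text
time_s: 27.65
position: [0.4924, 0.2942, 0.2015]
tcp_rot: [[-0.041, 0.999, -0.0], [0.999, 0.041, -0.0], [-0.0, -0.0, -1.0]]
force: [0.9, 0.7, -8.4]
opening: 0.124
```

```bash
python3 - <<'E'
from h import *
s=read_state();R=np.array(s['tcp_rot']); print(s['opening']*87,R.T@s['force'],R.T@s['moment'],s['position'],R[:,1])
c=cap('side','side13'); im=cv2.cvtColor(c['pixels'],cv2.COLOR_RGB2BGR)
cv2.imwrite('pics/crop15.png',cv2.convertScaleAbs(cv2.resize(im[80:220,180:310],None,fx=4,fy=4,interpolation=cv2.INTER_CUBIC),alpha=1.6))
c=cap('top','top13'); im=cv2.cvtColor(c['pixels'],cv2.COLOR_RGB2BGR)
cv2.imwrite('pics/crop15b.png',cv2.convertScaleAbs(cv2.resize(im[180:320,100:250],None,fx=4,fy=4,interpolation=cv2.INTER_CUBIC),alpha=1.6))
S=load('side13')
g=np.array(s['position'])
X=R[:,1]*[1,1,0];Y=R[:,0]*[1,1,0];Z=np.array([0,0,1.])
def P(x,y,z): return g+Y*(.035+y)+X*x+Z*(.019-.085+z)
print(np.round((proj(S,[P(.06,-.11,0),P(.06,-.11,.024),P(-.06,-.11,.024),P(.06,.11,.024),P(-.06,.11,.024)])-[180,80])*4))
E
```

```text
10.825182032184198 [0.67504393 0.95628436 8.42223543] [ 0.05148691 -0.09263315  0.01267204] [0.49237543 0.29421261 0.20150416] [ 9.99179409e-01  4.05021058e-02 -2.97676068e-04]
[[310. 316.]
 [309. 294.]
 [174. 314.]
 [263. 167.]
 [142. 184.]]
```

View pics/crop15.png

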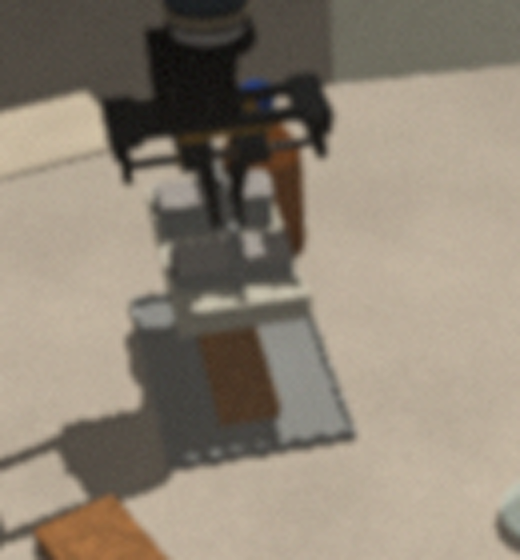

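View pics/crop15b.png

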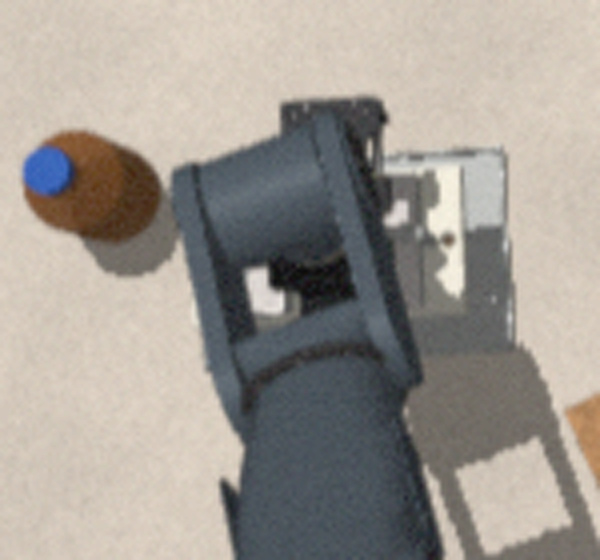

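Matches the projected level pose: near corners predicted at (310,316) and (309,294), and seen there. I'll lower it now.

Emit:
{"fn": "send_rows", "kwargs": {
  "moves": [0, 0, 0, 0, 0.1, -0.2, -1, 0, 0, 0, 0, 0.1, -0.4, -1, 0, 0, 0, 0, 0, -0.6, -1, 0, 0, 0, 0, 0, -0.8, -1, 0, 0, 0, 0, 0, -0.8, -1, 0, 0, 0, 0, 0, -0.8, -1, 0, 0, 0, 0, 0, -0.8, -1, 0, 0, 0, 0, 0, -0.8, -1, 0, 0, 0, 0, 0, -0.8, -1, 0, 0, 0, 0, 0, -0.8, -1, 0, 0, 0, 0, 0, -0.8, -1, 0, 0, 0, 0, 0, -0.8, -1, 0, 0, 0, 0, 0, -0.8, -1, 0, 0, 0, 0, 0, -0.6, -1, 0, 0, 0, 0, 0, -0.4, -1, 0, 0, 0, 0, 0, -0.2, -1, 0, 0, 0, 0, 0, 0, -1, 0, 0, 0, 0, 0, 0, -1]
}}

```text
time_s: 29.55
position: [0.4927, 0.2967, 0.0978]
tcp_rot: [[-0.041, 0.999, 0.001], [0.999, 0.041, 0.0], [0.0, 0.001, -1.0]]
force: [0.7, -0.2, -8.5]
opening: 0.131
```

```bash
python3 - <<'E'
from h import *
s=read_state();R=np.array(s['tcp_rot']); print(s['opening']*87,R.T@s['force'],R.T@s['moment'],s['position'],R[:,1])
c=cap('side','side14'); im=cv2.cvtColor(c['pixels'],cv2.COLOR_RGB2BGR)
cv2.imwrite('pics/crop16.png',cv2.convertScaleAbs(cv2.resize(im[90:210,190:290],None,fx=5,fy=5,interpolation=cv2.INTER_CUBIC),alpha=1.6))
E
```

```text
11.39919526111969 [-0.25828258  0.68027341  8.50598361] [ 0.02582793 -0.12812649 -0.00549541] [0.49270454 0.29669521 0.09780267] [9.99169215e-01 4.07491069e-02 6.23788603e-04]
```

View pics/crop16.png

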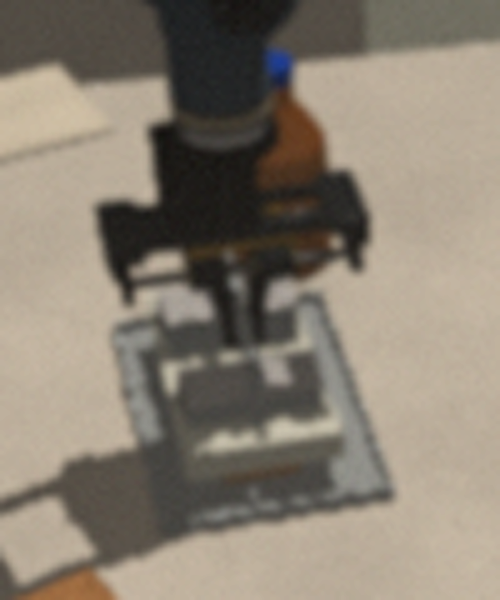

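Carrier is level and centred over the cork. For the final descent I'll watch the force.

Emit:
{"fn": "send_rows", "kwargs": {
  "moves": [0, 0, 0, 0, 0, -0.2, -1, 0, 0, 0, 0, 0, -0.2, -1, 0, 0, 0, 0, 0, -0.2, -1, 0, 0, 0, 0, 0, -0.2, -1, 0, 0, 0, 0, 0, -0.1, -1, 0, 0, 0, 0, 0, 0, -1, 0, 0, 0, 0, 0, 0, -1]
}}

```text
time_s: 30.3
position: [0.4925, 0.2966, 0.0885]
tcp_rot: [[-0.041, 0.999, -0.0], [0.999, 0.041, 0.0], [0.0, -0.0, -1.0]]
force: [-0.7, 0.5, -8.9]
opening: 0.127
```

Emit:
{"fn": "send_rows", "kwargs": {
  "moves": [0, 0, 0, 0, 0, -0.05, -1, 0, 0, 0, 0, 0, -0.05, -1, 0, 0, 0, 0, 0, -0.05, -1, 0, 0, 0, 0, 0, 0, -1, 0, 0, 0, 0, 0, 0, -1]
}}

```text
time_s: 30.8
position: [0.4927, 0.2966, 0.0876]
tcp_rot: [[-0.041, 0.999, 0.001], [0.999, 0.041, 0.0], [0.0, 0.001, -1.0]]
force: [-0.2, -1.0, -3.6]
opening: 0.125
```

Contact, and the load is transferring. I'll go a little further, then open slowly.

Emit:
{"fn": "send_rows", "kwargs": {
  "moves": [0, 0, 0, 0, 0, -0.05, -1, 0, 0, 0, 0, 0, -0.03, -1, 0, 0, 0, 0, 0, 0, -1, 0, 0, 0, 0, 0, 0, -1]
}}

```text
time_s: 31.2
position: [0.4928, 0.2966, 0.0875]
tcp_rot: [[-0.041, 0.999, 0.001], [0.999, 0.041, 0.0], [0.0, 0.001, -1.0]]
force: [-2.1, -1.4, 4.7]
opening: 0.126
```

```bash
python3 - <<'E'
from h import *
s=read_state();R=np.array(s['tcp_rot']); print(R.T@s['force'],R.T@s['moment'],s['position'])
E
```

```text
[-1.28160114 -2.18863768 -4.71513943] [ 0.45705331 -0.41224459 -0.00910139] [0.49278499 0.29664713 0.08750738]
```

Emit:
{"fn": "send_rows", "kwargs": {
  "moves": [0, 0, 0, 0, 0, 0.03, -1, 0, 0, 0, 0, 0, 0, -0.75, 0, 0, 0, 0, 0, 0, -0.7, 0, 0, 0, 0, 0, 0, -0.6, 0, 0, 0, 0, 0, 0, -0.4, 0, 0, 0, 0, 0, 0, 0, 0, 0, 0, 0, 0, 0, 0.3, 0, 0, 0, 0, 0, 0, 0.3, 0, 0, 0, 0, 0, 0, 0.3]
}}

```text
time_s: 32.1
position: [0.4925, 0.2966, 0.0865]
tcp_rot: [[-0.041, 0.999, 0.0], [0.999, 0.041, 0.0], [0.0, 0.0, -1.0]]
force: [0.4, -1.1, 0.5]
opening: 0.569
```

```bash
python3 - <<'E'
from h import *
s=read_state();R=np.array(s['tcp_rot']); print(s['opening'],R.T@s['force'],s['position'])
c=cap('side','side15'); im=cv2.cvtColor(c['pixels'],cv2.COLOR_RGB2BGR)
cv2.imwrite('pics/crop17.png',cv2.convertScaleAbs(cv2.resize(im[90:210,190:290],None,fx=5,fy=5,interpolation=cv2.INTER_CUBIC),alpha=1.6))
E
```

```text
0.5690237137178409 [-1.06927079  0.33293893 -0.49072028] [0.49251516 0.2966394  0.08649522]
```

View pics/crop17.png

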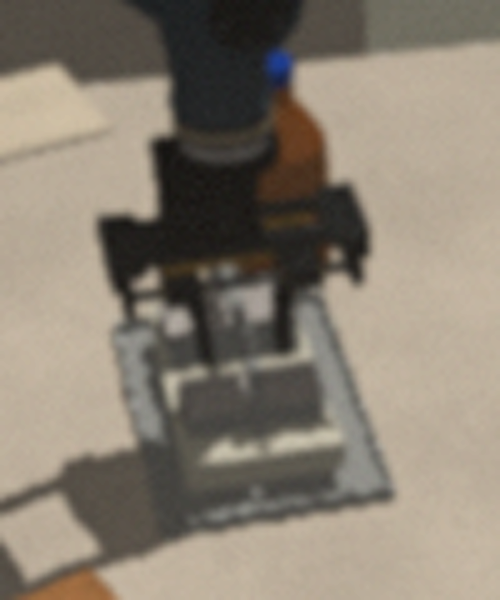

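Released; the carrier stands on the cork. I'll retreat up and away.

Emit:
{"fn": "send_rows", "kwargs": {
  "moves": [0, 0, 0, 0, 0, 1, 0.3, 0, 0, 0, 0, 0, 2, 0.3, 0, 0, 0, 0, 0, 3, 0.3, 0, 0, 0, 0, 0, 4, 0.3, 0, 0, 0, 0, 0, 4, 0.3, 0, 0, 0, 0, -3, 3, 0.3, 0, 0, 0, 0, -4, 0, 0.3, 0, 0, 0, 0, -4, 0, 0.3, 0, 0, 0, 0, -4, 0, 0.3, 0, 0, 0, 0, -4, 0, 0.3, 0, 0, 0, 0, -4, 0, 0.3, 0, 0, 0, 0, -4, 0, 0.3, 0, 0, 0, 0, -4, 0, 0.3, 0, 0, 0, 0, -2, 0, 0.3, 0, 0, 0, 0, 0, 0, 0.3, 0, 0, 0, 0, 0, 0, 0.3]
}}

```text
time_s: 33.75
position: [0.4923, -0.0333, 0.257]
tcp_rot: [[-0.039, 0.999, 0.0], [0.999, 0.039, 0.001], [0.001, 0.0, -1.0]]
force: [-0.3, -0.1, 0.3]
opening: 0.651
```

```bash
python3 - <<'E'
from h import *
f=lambda im,a:cv2.convertScaleAbs(cv2.resize(im[a[0]:a[1],a[2]:a[3]],None,fx=5,fy=5,interpolation=cv2.INTER_CUBIC),alpha=1.6)
c=cap('side','side16'); cv2.imwrite('pics/crop18.png',f(cv2.cvtColor(c['pixels'],cv2.COLOR_RGB2BGR),(130,210,190,290)))
d=cap('top','top16'); cv2.imwrite('pics/crop18b.png',f(cv2.cvtColor(d['pixels'],cv2.COLOR_RGB2BGR),(200,290,130,250)))
# predicted: carrier level at tray
a=np.radians(2.4);X=np.array([np.cos(a),np.sin(a),0]);Y=np.array([-np.sin(a),np.cos(a),0]);Z=np.array([0,0,1.])
o=np.array([.4903,.3307,.021])
L=[(.06,-.11,0),(.06,-.11,.024),(-.06,-.11,.024),(.06,.11,.024),(-.06,.11,.024),(0,-.084,.091),(0,.084,.091)]
P=[o+X*x+Y*y+Z*z for x,y,z in L]
print(np.round((proj(c,P)-[190,130])*5).tolist()); print(np.round((proj(d,P)-[130,200])*5).tolist())
E
```

```text
[[342.0, 266.0], [341.0, 241.0], [182.0, 267.0], [286.0, 79.0], [143.0, 100.0], [250.0, 161.0], [213.0, 38.0]]
[[446.0, 126.0], [441.0, 122.0], [449.0, 296.0], [124.0, 142.0], [129.0, 316.0], [394.0, 203.0], [141.0, 219.0]]
```

View pics/crop18.png

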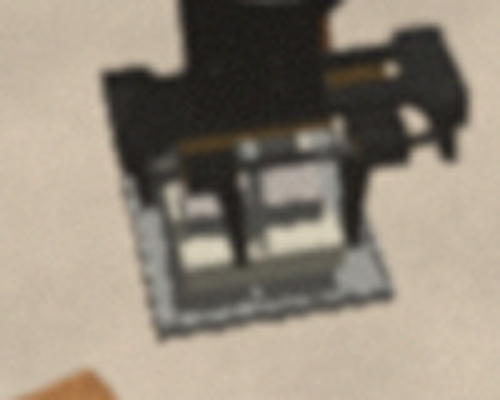

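View pics/crop18b.png

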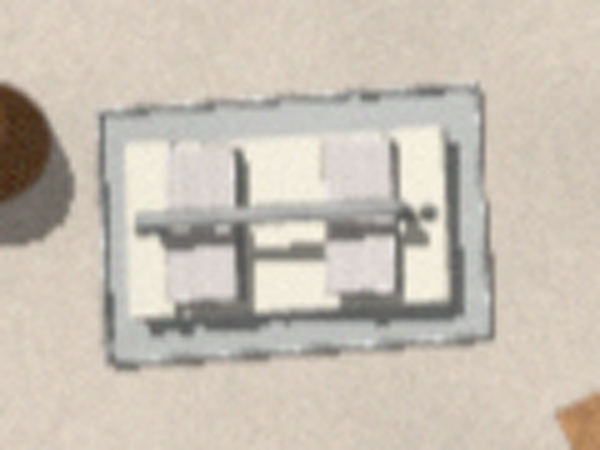

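Carrier corners in the top crop, seen at (441,127), (124,143) and (130,318), agree with the predicted centred, level pose at (441,122), (124,142) and (129,316). The fourth, at (449,305) against (449,296), is off by about 9 crop pixels, within a few millimetres. The robot touches nothing, so I'll hand in.

```bash
python3 -c "
from rig import hand_in; print(hand_in())"
```

```text
the job is handed in; nothing more can be done
None
```

The carrier now stands on the cork in the middle of the tray, released and lengthwise. I handed the job in at about 34 s of the 72 s allowed; no verdict is reported.

- **Cork:** I used the small brown strip, measured at 59 × 168 mm, and laid it flat in the tray. It measured within about 2–3 mm of the tray's middle across and under 1° off lengthwise. In the top view the arm hid one end of it, so I judged its lengthwise centring from the side view and the tool position at release.
- **Balance test:** A 2.5 mm lift at the bar's middle gave a 2–3 N sideways push towards −y, and the −y end stayed down. That made box2 (y = −54) the packed one.
- **Lift:** I regripped 35 mm towards box2. The carrier hung with about 8.5 N on the tool and almost no sideways force. A 75 mm lift showed about 0° tilt and no slip when checked against the image.
- **Last checks:** Three of the carrier's four corners in the top view fell within about 2 mm of the predicted centred, level pose. The fourth was about 4 mm off. The gripper partly hid the carrier in the last side view, so tilt and height rest on the top view and the force and height readings as it touched down. In the last pictures the amber bottle stood clear, but I did not recheck the wash bottle and dish after placing the carrier. The gripper was 0.3 m away, with no force on it.
- **Oddities:** During the first test lift the vertical force read 10–11 N, more than the carrier weighs, probably from pin friction. As the carrier touched down I pressed with up to 4.7 N before opening the fingers.

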